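# Lift the mincer discs out of their caddy on the lifter

## Robot

A 6-joint arm with a two-finger parallel gripper is mounted at the origin on a cart in front of the work surface, level with it; the furniture and walls round the work are solid. World frame = base frame: x ahead of the robot, y to its left, z up, the work surface at z = 0. Lengths are in m, angles in rad, forces in N, time in s.
With the tool pointing down it reaches from about 0.275 to 0.85 m from the base axis. Payload 19 kg.
Tool frame: the origin (TCP) lies midway between the tips of the shut fingers; the grasp point (between the pads) lies arm.grip_depth behind it (arm.grip_depth is the distance from the TCP to the grasp point, in m); z points along the fingers, y is the line along which they close (so a half turn about z gives the same grasp; the last joint's range is limited). The gripper opens to 85 mm and grips with 20 to 120 N. Pads are 22 mm wide; open, the fingers measure 114 mm over their backs; the gripper's body (76 mm by 85 mm) begins 54 mm behind the grasp point. The pads swing forward as they close: fully open they stand 13 mm farther back than shut.
Start: joints at [-1.305, 0.15, 1.437, -0, 1.554, -0.134], TCP at [0.224, -0.53, 0.231] pointing down, gripper open.
Joint ranges: [-2.8, 2.8], [-0.68, 2.1], [0.12, 2.68], [-1.39, 4.53], [0.16, 2.79], [-2.81, 2.81]. Speed limits (rad/s): [1.89, 1.89, 2.22, 3.01, 3.01, 3.01].

## Interface

Orientations are given as a 3x3 rotation matrix whose columns are the frame's x, y, z axes.
In Python, from cell import arm gives the robot as it stands.
- The arm moves only by the tool jog_arm, never from a script. Its argument "deltas" is one flat list of numbers, 7 for each row, row after row: the shift along the world's x, y, z in mm, then the turn, a rotation vector about the world's x, y, z in rad, then the gripper's target within -1 to 1 (shut at 1, half-way at 0, fully open at -1). A call has exactly 10 rows; each row is the pose to reach, as a shift and turn from the pose commanded when the call began; what a row does not reach only later rows make up. A row lasts 1/12 s, in which the tool goes at most 41.7 mm and 7.16 degrees, less where a joint would pass 70% of its speed; a pose out of reach is approached as far as the arm can. A call with a gripper value outside its range is refused whole. The fingers move at their own pace and stop on an object; "newtons" is the grip in N (left out, the last holds). Time passes only in rows, so rows that repeat a pose let the fingers close, or fill a call up. It gives the time, the measured TCP pose, the force, the opening and the grip force at its end, in the units of the state.
- arm.sense(): the state, without advancing time (a new reading comes with each control period).
- arm.read_camera(name): name is "scene" or "side" or "wrist"; returns a dict with "frame" (480x640x3 uint8, red, green, blue), "intrinsics" (3x3 intrinsics, pixels), "cam_to_world" (4x4, takes a point from camera to world coordinates). Camera axes: x right, y up, looking along -z (the intrinsics and any distortion apply to the point x, -y, -z); pixel columns grow to the right and rows downward; lengths in m; the calibration is good to about 2 mm. A picture is of the moment at which its call begins. There is no depth.
- arm.hand_in(): hands the job in; it is judged then, once.
Trained networks look in the newest picture that a camera, given by its name, has taken for a name from the list of things; names that differ only in an ending like _2 or _b are one class to them, and where a whole thing is asked for, a point or a joint stands for the part that bears it (a point fixed in the world has none). Each returns a list of dicts, best first, with "confidence" (0 to 1); they miss things now and then, are a little off and sometimes report something else, mostly with a low value. They report only what shows in the picture. A call takes as long as a camera call. They do not tell look-alikes from the thing itself.
- arm.cut_out(query, camera): "region" (480x640 bool, what is visible of it) and "box" ([left, top, width, height] in pixels, round what is visible of it).
The state is a dict: "t": time; "joints": joint angles; "dq": joint speeds; "effort": joint torques, N m; "tool_pos": TCP position; "ee_rot": TCP orientation; "force": force on the tool from outside, world axes, zero at the start; "moment": the same for the moment, N m; "width": opening from 0.0 (shut) to 1.0 (fully open); "grasp_force": force on a finger pad.
Only numpy, scipy, OpenCV 4.12 (cv2) and the standard library are available. Lean on these libraries where they do the work, as an engineer would, in place of code of your own. Each camera call takes 0.05 s, during which the arm holds its last target. There are 200 camera calls.

## Task

Take the disc lifter from its cup, thread it gently through the three steel mincer discs lying in the caddy, feeling for the slot of the lowest one, and hook that disc with a quarter turn. Lift all three out as one stack, keeping it level, and set it flat on the ledge of the drain stand, then let go with the lifter left standing hooked in the stack. Never press hard (at most 25 N on the caddy, 40 N on the stand), never touch the discs with the gripper, and leave the other things where they are.

Things in the scene. Friction and masses are not known exactly. Their poses are not given: they have to be found in the camera images.
- lifter_grip (a point): centre of the black handle of the disc lifter, a loose upright steel tool 140 mm tall, about 0.22 kg, standing in the cup. The handle is a slab 46 mm (point x) x 14 mm (point y) x 45 mm high; this point is its middle, on the tool's axis, 117.5 mm above the underside of the foot. z points up along the tool.
- lifter_foot (a point): centre of the underside of the lifter's foot, a bar 31 mm (point x, parallel to the handle slab) x 9 mm x 9 mm high. Above it: a neck 8.4 mm thick and 12.5 mm high, then a round hub of 32 mm diameter from 21.5 to 54 mm above this point (its flat lower face is the shoulder), a 14 mm shaft, and the handle from 95 to 140 mm.
- cup: fixed small white round cup on a grey foot, 48 mm outside diameter, 45 mm high, bore 36 mm; the lifter stands in it, the underside of its foot 6 mm above the worktop. Origin at the centre of the cup's underside, on the worktop.
- caddy: fixed white round storage caddy, 90 mm outside diameter on a 100 mm foot, 56 mm high, bore 78 mm, floor at 6 mm. Origin: centre of its underside, on the worktop. On a sprung platform inside lies a pile of three loose steel mincer discs, each 74 mm in diameter, 10 mm thick, 60 to 130 g; the pile's top is 64 mm above the worktop.
- caddy_ledge (a point): on the caddy's axis, level with the unpressed platform ring, 34 mm above the worktop; its opening is 48 mm, it yields above 4.5 N (discs included), 0.8 N per mm, 10 mm at most. The lowest disc, not reported, lies on it (top face at 44 mm). In place of a round hole it has a central slot 15 x 38 mm whose direction is unknown, within 0.95 rad either side of world x: feel for it with the foot bar (fits within 0.15 rad).
- disc_mid_center (a point): centre, half-way up, of the middle disc (steel, 74 mm diameter, 10 mm thick, round hole 38 mm, ring of big holes). With the lifter's shoulder down on the lowest disc below this one, the foot bar is 2.5 mm clear under that disc (foot underside 22.5 mm above the worktop or lower); a turn of 70 to 110 degrees either way then hooks the bar across the slot.
- disc_top_center (a point): centre, half-way up, of the top disc (steel, 74 mm diameter, 10 mm thick, round hole 38 mm, two rings of fine holes); z along its axis. The discs stay put under a light touch of the lifter.
- drain_stand: fixed white round open stand, like the caddy but empty and lower: 97 mm outside diameter on a 107 mm foot, rim 30 mm high, bore 85 mm, floor at 6 mm. Origin: centre of its underside, on the worktop.
- drain_stand_ledge (a point): point on the drain stand's axis level with its ledge, 24 mm above the worktop; opening inside the ledge 48 mm, so the hooked foot hangs free. Discs seated: disc_mid_center 39 mm, disc_top_center 49 mm above the worktop. Hung discs lie on the foot bar (foot underside 15 mm above the worktop as they land); released, the lifter settles 2.5 mm onto its shoulder.
- tamper: bystander: coffee tamper with wooden knob, 58 mm diameter, 88 mm high; origin under its centre.
- timer: bystander: round kitchen timer, 67 mm diameter, 64 mm high; origin under its centre.
- capsule_a: bystander: coffee capsule, 37 mm diameter, 28 mm high; origin under its centre.
- capsule_b: bystander: coffee capsule, 37 mm diameter, 28 mm high; origin under its centre.
- tin: bystander: low food tin, 75 mm diameter, 58 mm high; origin under its centre.
Mind the look-alikes: they are no part of the job. What is shaped like the part that bears lifter_grip but blue or yellow is not meant.

How it is judged:
On the way, in this order (a step that is already met when the one before it is completed fails the run):
1. the lifter is threaded through all three discs in the caddy, its foot below the lowest disc (z of lifter_foot in the frame of caddy below 0.0248 m and horizontal distance between lifter_foot and caddy below 0.009 m and angle between lifter_grip's own z axis and vertical below 0.12 rad), for 0.2 s.
2. the discs hang together on the lifter, lifted clear of the caddy (height (world z) of each of disc_mid_center, disc_top_center above 0.095 m and horizontal distance between each of disc_mid_center, disc_top_center and lifter_foot below 0.015 m and z of disc_mid_center in the frame of lifter_foot below 0.034 m), for 0.2 s.
At the end, for the whole second after the job is handed in: all three discs flat on the drain stand's ledge, centres within 9 mm of its axis and 2.5 mm of seated height (0.1 rad), the lifter upright through them (0.17 rad), its foot 8 to 19 mm above the stand's underside, within 14 mm of its axis; all at rest, released (horizontal distance between each of disc_mid_center, disc_top_center and drain_stand below 0.009 m and z of disc_mid_center in the frame of drain_stand between 0.0365 and 0.0415 m and z of disc_top_center in the frame of drain_stand between 0.0465 and 0.0515 m and angle between each of disc_mid_center, disc_top_center's own z axis and vertical below 0.1 rad and horizontal distance between lifter_foot and drain_stand below 0.014 m and z of lifter_foot in the frame of drain_stand between 0.008 and 0.019 m and angle between lifter_grip's own z axis and vertical below 0.17 rad and linear speed of lifter below 0.02 m/s); the robot touches nothing.
It fails at once if more than 25 N on the caddy (contact force between caddy and anything else above 25 N).
It fails at once if more than 40 N on the drain stand (contact force between drain_stand and anything else above 40 N).
It fails at once if the gripper touches a disc (contact force between the fingers and disc_mid above 1 N or contact force between the fingers and disc_top above 1 N).
It fails at once if a disc tips (angle between any of disc_mid_center, disc_top_center's own z axis and vertical above 0.5 rad).
It fails at once if a bystander is moved more than 25 mm (distance of any of tamper, timer, capsule_a, capsule_b, tin from where it was at the start of the episode above 0.025 m).
It also fails if it takes over 72 s, if anything falls off the work surface, if the arm or the gripper's body presses on something with over 40 N, if the wrist force passes 120 N, or if a joint passes its speed limit or range.

## Working session

There is one attempt and no reset: what is moved stays moved. The work goes in short steps, Python scripts to look and compute and a tool call to move; the robot and the scene stay as the last step left them, time stands still between calls to the robot, and variables do not carry over. Pictures are saved under pics/ and viewed, at most 12 in all, crops included, and the job is handed in when it is done.

Besides the shell and the picture viewer there is one more tool, called after "Request:" as name(argument=value, ...), one argument or row to a line, values as JSON. jog_arm: Moves the arm, as the interface text tells. Its arguments: {"type":"object","properties":{"deltas":{"type":"array","items":{"type":"number"}},"newtons":{"type":"number"}},"required":["deltas"]}

```bash
mkdir -p pics; cat > h.py <<'E'
from cell import arm
import numpy as np, cv2
def ray(c,u,v):
    K=np.array(c["intrinsics"]);T=np.array(c["cam_to_world"])
    d=np.linalg.inv(K)@[u,v,1.]; d=T[:3,:3]@(d*[1,-1,-1]); return T[:3,3],d/np.linalg.norm(d)
def atz(c,u,v,z):
    o,d=ray(c,u,v); return o+d*(z-o[2])/d[2]
def proj(c,p):
    T=np.array(c["cam_to_world"]);q=T[:3,:3].T@(np.array(p)-T[:3,3]);q=q*[1,-1,-1]
    q=np.array(c["intrinsics"])@q; return q[:2]/q[2]
E
python3 - <<'E'
from h import *
print(arm.grip_depth, arm.sense())
ims=[]
for n in ["scene","side"]:
    c=arm.read_camera(n); cv2.imwrite(f"pics/{n}0.png",c["frame"][:,:,::-1])
    print(n,np.array(c["cam_to_world"]).round(3).tolist(),np.array(c["intrinsics"]).round(1).tolist(), [k for k in c])
    for q in ["lifter_grip","cup","caddy","drain_stand","disc_top_center","tamper","timer","capsule_a","tin"]:
        for r in arm.cut_out(q,n)[:4]:
            print(q,round(r["confidence"],2),r["box"])
E
```

```text
0.0187 {'t': 0.0, 'joints': array([-1.30501309e+00,  1.50962189e-01,  1.43803232e+00,  3.53366509e-05,
        1.55380884e+00, -1.33986419e-01]), 'dq': array([ 0.00045236, -0.00057399, -0.00034658,  0.00149252,  0.00134715,
       -0.0007403 ]), 'effort': array([-2.34800857e-03, -7.13056040e+01, -5.70869851e+01, -3.56689625e-04,
        8.95751728e-03,  1.26191067e-04]), 'tool_pos': array([ 0.22372645, -0.529417  ,  0.23068839]), 'ee_rot': array([[ 9.21150940e-01,  3.89205427e-01, -2.83916264e-04],
       [ 3.89205481e-01, -9.21150209e-01,  1.17746402e-03],
       [ 1.96745861e-04, -1.19512386e-03, -9.99999266e-01]]), 'force': array([ 0.22816834, -0.03587488, -0.17159777]), 'moment': array([ 0.00782924, -0.01738885, -0.02108104]), 'grasp_force': 0.0, 'width': 1.0021243801038138}
scene [[-0.474, 0.366, -0.801, -0.611], [-0.881, -0.195, 0.432, 0.422], [0.002, 0.91, 0.415, 0.667], [0.0, 0.0, 0.0, 1.0]] [[475.6, 0.0, 308.5], [0.0, 475.6, 243.9], [0.0, 0.0, 1.0]] ['frame', 'intrinsics', 'cam_to_world']
lifter_grip 0.8 [409.5, 203.1, 15.3, 41.1]
lifter_grip 0.61 [157.4, 268.9, 19.3, 58.4]

[... 620 characters left out ...]
.3, 12.6, 34.1]
lifter_grip 0.74 [317.8, 369.5, 29.3, 53.3]
lifter_grip 0.63 [316.5, 229.5, 23.9, 38.7]
cup 0.97 [309.9, 263.6, 28.7, 21.8]
caddy 0.6 [297.6, 319.1, 43.7, 37.7]
drain_stand 0.74 [347.1, 219.6, 35.8, 25.1]
disc_top_center 0.68 [303.6, 312.9, 32.7, 25.4]
disc_top_center 0.47 [284.4, 232.7, 26.7, 24.2]
tamper 0.75 [346.6, 218.1, 33.8, 29.0]
tamper 0.58 [350.4, 231.2, 20.1, 39.1]
tamper 0.48 [312.8, 262.8, 23.3, 24.9]
timer 0.79 [285.0, 229.7, 27.2, 32.8]
timer 0.46 [316.7, 229.6, 18.8, 40.6]
capsule_a 0.64 [299.0, 297.9, 12.9, 17.1]
capsule_a 0.5 [336.9, 305.7, 13.4, 11.9]
tin 0.91 [347.5, 183.0, 24.6, 29.6]
tin 0.61 [316.9, 233.6, 19.3, 33.0]
tin 0.61 [347.6, 218.5, 37.0, 30.0]
```

```bash
python3 - <<'E'
import cv2
a=cv2.imread("pics/side0.png")[135:435,220:460]; cv2.imwrite("pics/side0c.png",cv2.resize(a,(480,600),interpolation=3))
E
```

```text
(no output)
```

View pics/scene0.png

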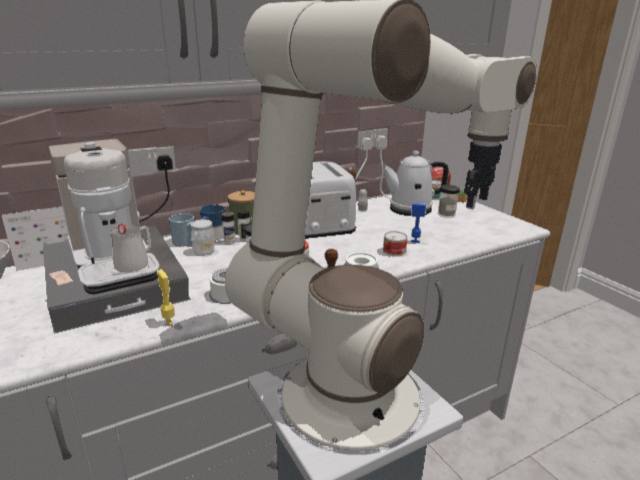

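View pics/side0c.png

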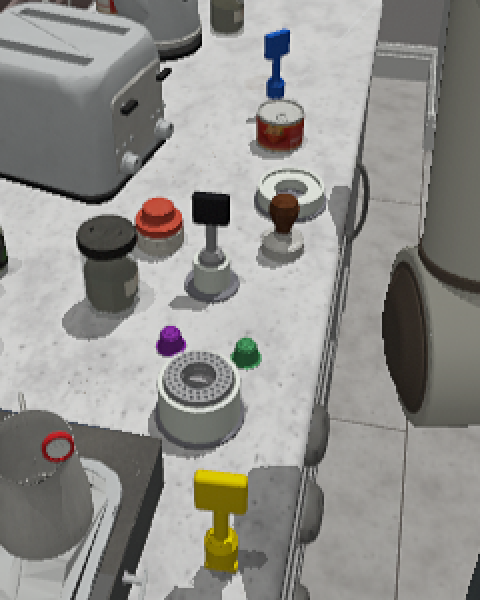

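The side view shows three handles: black at full-image (325,239) standing in a white cup, blue at (358,157), yellow at (330,382). Only the black one in the cup fits the description; the others are look-alikes. In the crop, the caddy with discs is at (200,395), the drain stand at (290,190) with the tamper just beside it, the timer at (158,225), the capsules at (170,340) and (246,352), and the tin at (280,125).

```bash
python3 - <<'E'
from h import *
c=arm.read_camera("side")
def f(n,x,y,z): print(n,atz(c,220+x/2,135+y/2,z).round(3))
f("handle centre",211,208,.1235); f("handle top",211,192,.146); f("cup foot",212,283,0);f("cup rim centre",211,257,.045)
f("top disc",200,377,.064); f("caddy foot",199,412,.0)
f("stand rim",290,190,.03); f("tamper base",281,246,0);f("tamper knob",284,205,.08);f("tin",280,112,.058);f("timer",158,240,.0);f("capA",171,345,0);f("capB",246,360,0)
for q in ["cup","disc_top_center","caddy","drain_stand","tamper"]:
    for r in arm.cut_out(q,"side")[:1]:
        ys,xs=np.nonzero(r["region"]); print(q,r["box"],xs.mean(),ys.mean())
E
```

```text
handle centre [ 0.525 -0.128  0.123]
handle top [ 0.525 -0.131  0.146]
cup foot [ 0.525 -0.129  0.   ]
cup rim centre [ 0.526 -0.129  0.045]
top disc [0.487 0.088 0.064]
caddy foot [0.491 0.083 0.   ]
stand rim [ 0.452 -0.316  0.03 ]
tamper base [ 0.449 -0.224  0.   ]
tamper knob [ 0.446 -0.211  0.08 ]
tin [ 0.495 -0.482  0.058]
timer [ 0.618 -0.2    0.   ]
capA [ 0.548 -0.01   0.   ]
capB [ 0.455 -0.005  0.   ]
cup [309.1, 265.6, 28.6, 23.2] 325.1200923787529 275.81062355658196
disc_top_center [302.2, 310.9, 33.6, 27.3] 317.8715170278638 323.9241486068112
caddy [302.7, 311.6, 34.2, 28.1] 318.1540983606557 324.07540983606555
drain_stand [347.0, 220.8, 35.8, 24.8] 365.92973856209153 230.29901960784315
tamper [351.0, 233.1, 21.3, 36.1] 361.2111111111111 250.46481481481482
```

Request:
jog_arm(
  deltas=[0,0,40,0,0,0,-1,24,32,60,0,0,0,-1,48,64,60,0,0,0,-1,72,96,60,0,0,0,-1,96,128,60,0,0,0,-1,120,160,60,0,0,0,-1,144,192,60,0,0,0,-1,168,224,60,0,0,0,-1,192,256,60,0,0,0,-1,216,288,60,0,0,0,-1],
)

```text
t: 2.13
tool_pos: [0.4405, -0.2398, 0.2915]
ee_rot: [[0.921, 0.389, 0.0], [0.389, -0.921, -0.0], [0.0, 0.0, -1.0]]
force: [0.4, -1.0, -0.3]
width: 0.998
grasp_force: 0.0
```

Request:
jog_arm(
  deltas=[24,32,0,0,0,0,-1,48,64,0,0,0,0,-1,72,96,0,0,0,0,-1,85,112,0,0,0,0,-1,85,112,0,0,0,0,-1,85,112,0,0,0,0,-1,85,112,0,0,0,0,-1,85,112,0,0,0,0,-1,85,112,0,0,0,0,-1,85,112,0,0,0,0,-1],
)

```text
t: 2.97
tool_pos: [0.5244, -0.1304, 0.2914]
ee_rot: [[0.922, 0.388, 0.0], [0.388, -0.922, -0.0], [0.0, 0.0, -1.0]]
force: [1.0, -0.1, -0.4]
width: 1.0
grasp_force: 0.0
```

```bash
python3 - <<'E'
from h import *
s=arm.sense();print(s["t"],s["tool_pos"],s["ee_rot"].round(3).tolist(),s["force"],s["joints"])
c=arm.read_camera("wrist"); cv2.imwrite("pics/w1.png",c["frame"][:,:,::-1]); print(np.array(c["cam_to_world"]).round(3).tolist(),np.array(c["intrinsics"]).round(1).tolist())
np.save("w1.npy",c,allow_pickle=True)
for q in ["lifter_grip","cup","caddy","disc_top_center"]:
    for r in arm.cut_out(q,"wrist")[:2]:
        ys,xs=np.nonzero(r["region"]); R=cv2.minAreaRect(np.c_[xs,ys].astype(np.float32));print(q,r["confidence"],r["box"],R)
E
```

```text
2.9667 [ 0.52441644 -0.13038464  0.29142384] [[0.922, 0.388, 0.0], [0.388, -0.922, -0.0], [0.0, 0.0, -1.0]] [ 1.00639612 -0.14576565 -0.38067231] [-3.86330203e-01  6.46681024e-02  1.41207730e+00  6.44387320e-05
  1.66464247e+00  7.85975199e-01]
[[0.388, 0.873, 0.295, 0.6], [-0.922, 0.368, 0.124, -0.098], [0.0, -0.321, 0.947, 0.433], [0.0, 0.0, 0.0, 1.0]] [[378.5, 0.0, 317.7], [0.0, 378.5, 240.7], [0.0, 0.0, 1.0]]
lifter_grip 0.79 [300.5, 180.8, 31.5, 65.1] ((315.1772155761719, 213.0261688232422), (29.192792892456055, 68.29425048828125), 1.2730300426483154)
cup 0.64 [283.1, 159.0, 62.1, 58.1] ((316.0, 186.5), (59.0, 62.0), 90.0)
cup 0.48 [80.3, 116.2, 62.6, 60.1] ((114.39417266845703, 150.41607666015625), (61.25798034667969, 57.391597747802734), 64.98310852050781)
caddy 0.71 [54.1, 94.5, 119.9, 98.3] ((114.30174255371094, 143.1293182373047), (96.36164855957031, 114.60698699951172), 79.50852966308594)
disc_top_center 0.74 [58.5, 108.0, 80.0, 80.3] ((98.5, 146.0), (78.0, 81.0), 90.0)
disc_top_center 0.28 [377.3, 108.3, 74.3, 68.6] ((413.050048828125, 138.35000610351562), (68.62141418457031, 65.77537536621094), 18.43494987487793)
```

View pics/w1.png

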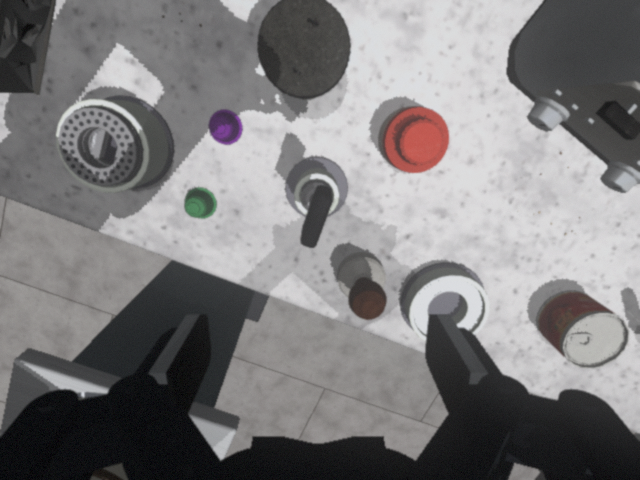

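The wrist view shows the black handle at (317,217) over its white cup at (316,187), the caddy with discs at (100,145), the stand at (445,303), the tamper at (365,285), and the timer, capsules and tin nearby. The blue and yellow look-alikes are out of view. I'll fit the handle and take an enlarged crop of the handle and the disc hole.

```bash
cat >> h.py <<'E'
from scipy.optimize import minimize
def boxmask(c,x,y,yaw,z0,z1,lx=.046,ly=.014):
    P=[]
    for a in(-1,1):
        for b in(-1,1):
            for z in(z0,z1):
                dx,dy=a*lx/2,b*ly/2
                P.append(proj(c,[x+dx*np.cos(yaw)-dy*np.sin(yaw),y+dx*np.sin(yaw)+dy*np.cos(yaw),z]))
    m=np.zeros((480*4,640*4),np.uint8); cv2.fillConvexPoly(m,cv2.convexHull((np.array(P)*4).round().astype(np.int32)),1)
    return cv2.resize(m.astype(np.float32),(640,480),interpolation=cv2.INTER_AREA)
def fitbox(c,mask,x,y,yaw,z0,z1):
    def cost(p):
        m=boxmask(c,x+p[0]/1e3,y+p[1]/1e3,yaw+p[2]/20,z0,z1); return 1-np.minimum(m,mask).sum()/np.maximum(m,mask).sum()
    best=min((minimize(cost,[0,0,k],method="Nelder-Mead",options=dict(initial_simplex=[[0,0,k],[5,0,k],[0,5,k],[0,0,k+4]])) for k in(-8,0,8)),key=lambda r:r.fun)
    return x+best.x[0]/1e3,y+best.x[1]/1e3,yaw+best.x[2]/20,best.fun
E
python3 - <<'E'
from h import *
c=np.load("w1.npy",allow_pickle=True).item(); f=c["frame"]
w=np.zeros((480,640),bool); w[175:255,295:340]=1
m=((f.max(2)<55)&w).astype(np.uint8); n,l,st,_=cv2.connectedComponentsWithStats(m); k=1+st[1:,4].argmax(); m=(l==k).astype(np.float32); print(st[k])
print(fitbox(c,m,.525,-.129,.3,.101,.146))
a=cv2.resize(f[170:260,270:360],(400,400),interpolation=3);b=cv2.resize(f[90:190,60:160],(400,400),interpolation=3)
cv2.imwrite("pics/w1c.png",np.hstack([a,b])[:,:,::-1])
def e(n,u,v,z): print(n,atz(c,u,v,z).round(4))
e("top disc",98.5,146,.064); e("stand rim",449,306,.03); e("cup rim",316,193,.045); e("cup base",317,186,.0);e("capB",202,206,0);e("tamp",360,268,0)
E
```

```text
Traceback (most recent call last):
ValueError: attempt to get argmax of an empty sequence
```

```bash
python3 - <<'E'
from h import *
c=np.load("w1.npy",allow_pickle=True).item(); f=c["frame"]
print(f.max(2)[215:225,312:325:2])
w=np.zeros((480,640),bool); w[183:252,298:336]=1
m=((f.max(2)<80)&w).astype(np.uint8); n,l,st,_=cv2.connectedComponentsWithStats(m); k=1+st[1:,4].argmax(); m=(l==k).astype(np.float32); print(st[k])
print(fitbox(c,m,.525,-.129,.3,.101,.146))
a=cv2.resize(f[170:260,270:360],(400,400),interpolation=3);b=cv2.resize(f[90:190,60:160],(400,400),interpolation=3)
cv2.imwrite("pics/w1c.png",np.hstack([a,b])[:,:,::-1])
def e(n,u,v,z): print(n,atz(c,u,v,z).round(4))
e("top disc",98.5,146,.064); e("stand rim",449,306,.03); e("cup rim",316,193,.045); e("cup base",317,186,.0);e("capB",202,206,0);e("tamp",360,268,0)
E
```

```text
[[ 62  62  61  62  63  63  60]
 [ 60  61  58  62  60  61  61]
 [ 61  62  59  63  63  60  59]
 [ 59  61  61  62  64  64  61]
 [ 60  62  62  66  64  63  59]
 [ 63  59  61  63  62  62  65]
 [ 60  61  62  65  62  61  79]
 [ 61  62  62  62  64  58 100]
 [ 60  59  62  63  61  60 117]
 [ 61  60  63  65  61  61 130]]
[ 301  183   31   64 1116]
(np.float64(0.5249700097480083), np.float64(-0.12811117846774484), np.float64(0.12790414240158068), np.float64(0.15227651596069336))
top disc [0.4914 0.0821 0.064 ]
stand rim [ 0.4591 -0.3271  0.03  ]
cup rim [ 0.5262 -0.1269  0.045 ]
cup base [ 0.5257 -0.1282  0.    ]
capB [ 0.4517 -0.0132  0.    ]
tamp [ 0.4522 -0.2168  0.    ]
```

View pics/w1c.png

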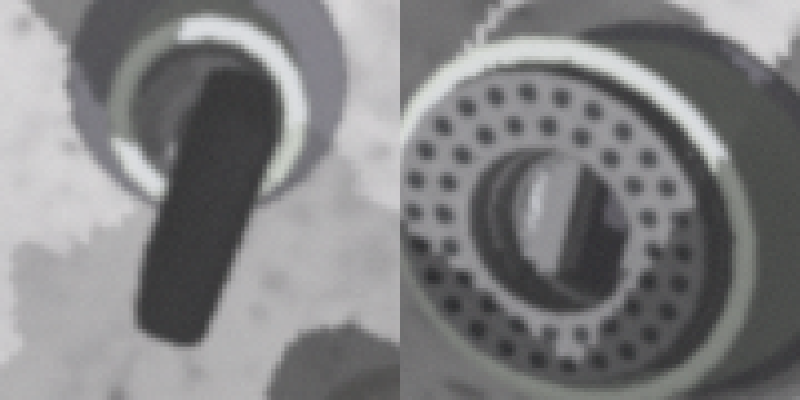

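The crop confirms the black slab handle in the cup. It also shows the slot edge of the lowest disc through the hole, from about (590,165) to (560,285) in the crop. I'll move down for a closer look at the handle.

Request:
jog_arm(
  deltas=[0,2,-20,0,0,-0.1,-1,0,2,-45,0,0,-0.2,-1,0,2,-70,0,0,-0.25,-1,0,2,-85,0,0,-0.25,-1,0,2,-90,0,0,-0.25,-1,0,2,-90,0,0,-0.25,-1,0,2,-90,0,0,-0.25,-1,0,2,-90,0,0,-0.25,-1,0,2,-90,0,0,-0.25,-1,0,2,-90,0,0,-0.25,-1],
)

```text
t: 4.05
tool_pos: [0.5251, -0.1277, 0.2021]
ee_rot: [[0.989, 0.149, 0.001], [0.149, -0.989, -0.0], [0.001, 0.001, -1.0]]
force: [0.2, -0.5, -0.1]
width: 0.998
grasp_force: 0.0
```

```bash
python3 - <<'E'
from h import *
c=np.load("w1.npy",allow_pickle=True).item()
a,b=atz(c,107.5,131.25,.044),atz(c,100,161.25,.044); d=b-a; print("slot edge",a,b,np.arctan2(d[1],d[0])%np.pi)
c=arm.read_camera("wrist"); f=c["frame"]; cv2.imwrite("pics/w2.png",f[:,:,::-1]); np.save("w2.npy",c,allow_pickle=True)
for r in arm.cut_out("lifter_grip","wrist")[:1]:
    print(r["box"]); L,T,W,H=[int(v) for v in r["box"]]
    w=np.zeros((480,640),bool); w[T-6:T+H+6,L-6:L+W+6]=1
    m=((f.max(2)<85)&w).astype(np.uint8); n,l,st,_=cv2.connectedComponentsWithStats(m); k=1+st[1:,4].argmax(); m=(l==k).astype(np.float32); print(st[k])
    print(fitbox(c,m,.525,-.128,.15,.101,.146)); print(fitbox(c,r["region"].astype(np.float32),.525,-.128,.15,.101,.146))
    x,y,yaw,_=fitbox(c,m,.525,-.128,.15,.101,.146)
    g=f.copy(); cs,_=cv2.findContours((boxmask(c,x,y,yaw,.101,.146)>.5).astype(np.uint8),0,1); cv2.drawContours(g,cs,-1,(255,0,0),1)
    cv2.imwrite("pics/w2c.png",g[:,:,::-1])
E
```

```text
slot edge [0.50304694 0.08675994 0.044     ] [0.47115858 0.08721183 0.044     ] 3.1274227113323403
[299.4, 199.6, 39.4, 103.1]
[ 300  211   35   90 2099]
(np.float64(0.5257124854543261), np.float64(-0.12797647379511878), np.float64(0.10074368574327325), np.float64(0.1670401692390442))
(np.float64(0.5288839078307238), np.float64(-0.12766737881761195), np.float64(0.06713277152537415), np.float64(0.18060368299484253))
```

View pics/w2c.png

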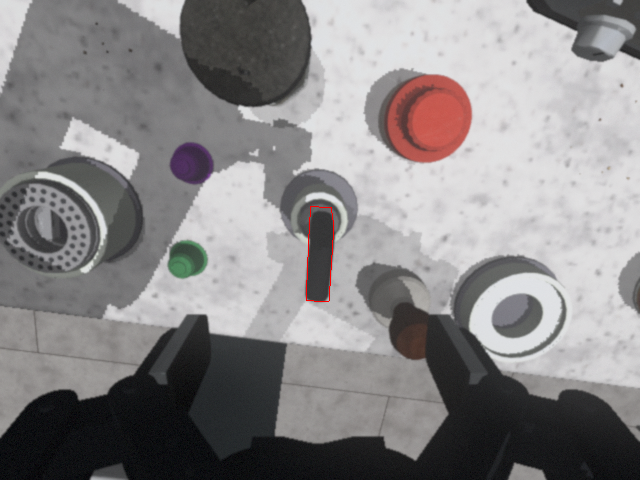

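The red outline matches the black slab at (319,253), so the pose is good. Descend and grasp.

Request:
jog_arm(
  deltas=[1,0,-25,0,0,-0.04,-1,1,0,-55,0,0,-0.04,-1,1,0,-85,0,0,-0.04,-1,1,0,-97,0,0,-0.04,-1,1,0,-98,0,0,-0.04,-1,1,0,-98,0,0,-0.04,-0.5,1,0,-98,0,0,-0.04,0,1,0,-98,0,0,-0.04,0.3,1,0,-98,0,0,-0.04,0.6,1,0,-98,0,0,-0.04,1],
  newtons=60,
)

```text
t: 4.98
tool_pos: [0.5261, -0.1278, 0.1042]
ee_rot: [[0.994, 0.11, 0.001], [0.11, -0.994, -0.0], [0.001, 0.001, -1.0]]
force: [0.1, 0.6, 0.3]
width: 0.304
grasp_force: 0.0
```

Request:
jog_arm(
  deltas=[0,0,0,0,0,0,1,0,0,0,0,0,0,1,0,0,0,0,0,0,1,0,0,0,0,0,0,1,0,0,0,0,0,0,1,0,0,0,0,0,0,1,0,0,0,0,0,0,1,0,0,0,0,0,0,1,0,0,0,0,0,0,1,0,0,0,0,0,0,1],
)

```text
t: 5.82
tool_pos: [0.526, -0.1278, 0.1039]
ee_rot: [[0.994, 0.11, 0.001], [0.11, -0.994, -0.0], [0.001, 0.001, -1.0]]
force: [-1.6, -0.4, 7.7]
width: 0.157
grasp_force: 58.8
```

Request:
jog_arm(
  deltas=[0,0,10,0,0,0,1,0,0,30,0,0,0,1,0,0,60,0,0,0,1,-5,10,85,0,0,0,1,-20,33,100,0,0,0,1,-38,62,110,0,0,0,1,-56,93,115,0,0,0,1,-75,124,115,0,0,0,1,-93,155,115,0,0,0,1,-111,186,115,0,0,0,1],
)

```text
t: 6.65
tool_pos: [0.4135, 0.0595, 0.2189]
ee_rot: [[0.994, 0.109, 0.001], [0.109, -0.994, 0.0], [0.001, -0.0, -1.0]]
force: [1.3, -0.0, -2.2]
width: 0.159
grasp_force: 58.9
```

Request:
jog_arm(
  deltas=[-10,17,0,0,0,0,1,-15,25,0,0,0,0,1,-15,25,0,0,0,0,1,-15,25,0,0,0,0,1,-15,25,0,0,0,0,1,-15,25,0,0,0,0,1,-15,25,0,0,0,0,1,-15,25,0,0,0,0,1,-15,25,0,0,0,0,1,-15,25,0,0,0,0,1],
)

```text
t: 7.48
tool_pos: [0.3999, 0.0832, 0.2182]
ee_rot: [[0.994, 0.109, -0.0], [0.109, -0.994, 0.0], [-0.0, -0.0, -1.0]]
force: [-0.0, 1.2, -2.0]
width: 0.157
grasp_force: 59.0
```

```bash
python3 - <<'E'
from h import *
c=arm.read_camera("wrist"); f=c["frame"]; np.save("w3.npy",c,allow_pickle=True)
for q in ["disc_top_center","caddy"]:
  for r in arm.cut_out(q,"wrist")[:2]:
    ys,xs=np.nonzero(r["region"]); print(q,r["confidence"],r["box"],cv2.fitEllipse(cv2.convexHull(np.c_[xs,ys].astype(np.int32))))
u,v=proj(c,[.491,.083,.064]).round().astype(int); print(u,v, arm.sense()["tool_pos"],arm.sense()["force"])
cv2.imwrite("pics/w3.png",np.hstack([cv2.resize(f,(400,300)),cv2.resize(f[max(v-60,0):v+60,u-80:u+80],(400,300),interpolation=3)])[:,:,::-1])
E
```

```text
disc_top_center 0.78 [282.0, 48.9, 96.2, 109.2] ((330.655517578125, 100.54058837890625), (99.14925384521484, 106.04812622070312), 4.8870110511779785)
caddy 0.75 [270.6, 36.6, 120.6, 125.8] ((331.2372741699219, 100.0454330444336), (118.3861083984375, 126.20523071289062), 4.613895416259766)
332 100 [0.39980361 0.0833138  0.21825706] [-0.15272613  0.68009168 -2.16125072]
```

View pics/w3.png

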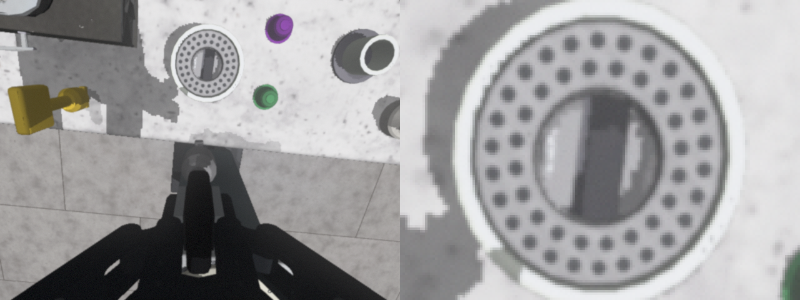

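The left half shows the caddy at full (331,100), with the lifter held upright below it. The enlarged right half shows the slot as a dark band, with its left edge from (590,97) to (577,215) and its right edge from (628,97) to (622,200).

```bash
python3 - <<'E'
from h import *
c=np.load("w3.npy",allow_pickle=True).item(); f=c["frame"]
g=f.mean(2)
# subpixel slot edges per row
L=[];R=[]
for v in range(140-40,145-0):pass
row=lambda y:100-60+y/2.5
for v in range(82,123):
    d=np.diff(g[v,302:356]) ; 
    p=d[:32].argmin(); q=16+p-16 
    L.append((302.5+p,v,d[p])); 
    s=p+5; q=s+d[s:s+22].argmax(); R.append((302.5+q,v,d[q]))
for E in(L,R):
    E=np.array(E); print(E[:,0].tolist()); P=np.array([atz(c,u,v,.044) for u,v,_ in E]); 
    vx,vy,x0,y0=cv2.fitLine(P[:,:2].astype(np.float32),cv2.DIST_HUBER,0,.0003,1e-5).ravel(); print(np.arctan2(vy,vx),x0,y0)
print("disc centre",atz(c,330.7,100.5,.064),atz(c,331.2,100,.056))
T=arm.sense()["tool_pos"];
for n,h in(("foot",0),("hubtop",.054),("hubbot",.0215),("handletop",.14)): print(n,proj(c,[T[0],T[1],T[2]-.098+h]).round(1))
for q in["lifter_grip","lifter_foot"]:
  for r in arm.cut_out(q,"wrist")[:1]: print(q,r["confidence"],r["box"])
u,v=proj(c,[T[0],T[1],T[2]-.098+.05]); u,v=int(u),int(v)
h=f.copy()
for hh,rad in((.054,.016),(.0215,.016)):
    P=np.array([proj(c,[T[0]+rad*np.cos(t),T[1]+rad*np.sin(t),T[2]-.098+hh]) for t in np.linspace(0,6.28,60)]); cv2.polylines(h,[P.round().astype(np.int32)],True,(255,0,0),1)
cv2.imwrite("pics/w3b.png",cv2.resize(h[v-60:v+90,u-75:u+75],(600,600),interpolation=0)[:,:,::-1])
E
```

```text
[312.5, 312.5, 311.5, 310.5, 309.5, 309.5, 308.5, 307.5, 307.5, 323.5, 306.5, 306.5, 305.5, 305.5, 305.5, 305.5, 304.5, 304.5, 304.5, 304.5, 304.5, 304.5, 304.5, 304.5, 304.5, 321.5, 322.5, 322.5, 321.5, 321.5, 321.5, 321.5, 321.5, 320.5, 320.5, 320.5, 320.5, 320.5, 320.5, 320.5, 319.5]
0.5794975 0.4871976 0.09619039
[317.5, 317.5, 316.5, 318.5, 314.5, 315.5, 315.5, 315.5, 312.5, 342.5, 312.5, 312.5, 310.5, 310.5, 310.5, 310.5, 309.5, 309.5, 309.5, 309.5, 309.5, 309.5, 309.5, 309.5, 310.5, 340.5, 340.5, 340.5, 340.5, 340.5, 340.5, 339.5, 339.5, 339.5, 339.5, 339.5, 339.5, 339.5, 339.5, 339.5, 338.5]
1.0510186 0.48936293 0.08873878
disc centre [0.49049208 0.08417177 0.064     ] [0.49113462 0.08360875 0.056     ]
foot [318.4 241.9]
hubtop [318.6 274.7]
hubbot [318.5 253.2]
handletop [319.2 384.4]
lifter_grip 0.74 [14.8, 137.8, 129.2, 74.7]
lifter_foot 0.87 [13.7, 136.6, 129.3, 80.1]
```

View pics/w3b.png

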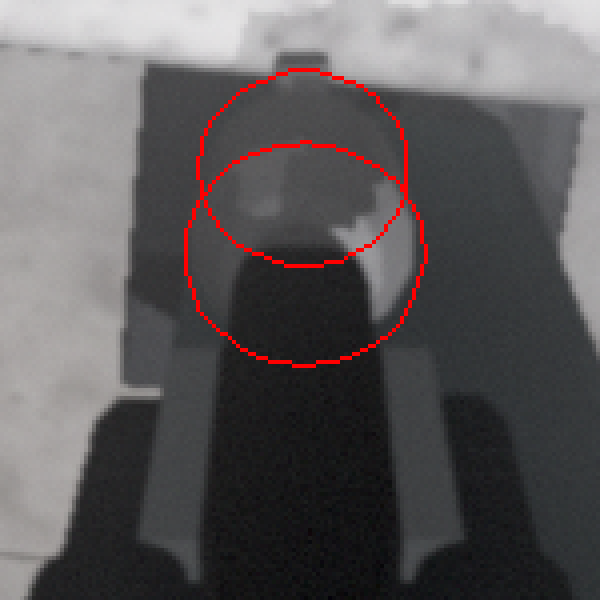

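```bash
python3 - <<'E'
from h import *
c=np.load("w3.npy",allow_pickle=True).item(); g=cv2.GaussianBlur(c["frame"].mean(2),(3,3),0)
for lo,hi,fn in((316,331,np.argmin),(333,350,np.argmax)):
    P=[];U=[]
    for v in range(84,122):
        d=np.diff(g[v,lo:hi]); p=fn(d); U.append(lo+p); P.append(atz(c,lo+p+.5,v,.044)[:2])
    vx,vy,x0,y0=cv2.fitLine(np.array(P,np.float32),cv2.DIST_HUBER,0,.0003,1e-5).ravel(); print(U,np.arctan2(vy,vx),x0,y0)
T=arm.sense()["tool_pos"]; R=arm.sense()["ee_rot"]; t=R[:2,0]; n=R[:2,1]
u0,v0=[int(a) for a in proj(c,[T[0],T[1],T[2]-.098+.05])]
print("obs tip", u0-75+301.5/4, v0-60+52/4)
for off in(0,-.002,-.004):
    P=T[:2]+t*(.0155+off); print(off,proj(c,[*P,T[2]-.098]),proj(c,[*P,T[2]-.089]))
    P=T[:2]+t*(.016+off); print("hubfront",proj(c,[*P,T[2]-.098+.0215]))
print("obs hub front", v0-60+83/4)
E
```

```text
[np.int64(324), np.int64(324), np.int64(324), np.int64(324), np.int64(324), np.int64(324), np.int64(323), np.int64(323), np.int64(323), np.int64(323), np.int64(323), np.int64(323), np.int64(323), np.int64(323), np.int64(322), np.int64(322), np.int64(322), np.int64(322), np.int64(322), np.int64(322), np.int64(322), np.int64(322), np.int64(322), np.int64(321), np.int64(321), np.int64(321), np.int64(321), np.int64(321), np.int64(321), np.int64(321), np.int64(321), np.int64(320), np.int64(320), np.int64(320), np.int64(320), np.int64(320), np.int64(320), np.int64(320)] -0.011738495 0.48859704 0.08984714
[np.int64(343), np.int64(343), np.int64(343), np.int64(343), np.int64(343), np.int64(343), np.int64(343), np.int64(342), np.int64(342), np.int64(342), np.int64(342), np.int64(342), np.int64(342), np.int64(342), np.int64(341), np.int64(341), np.int64(341), np.int64(341), np.int64(341), np.int64(341), np.int64(341), np.int64(341), np.int64(340), np.int64(340), np.int64(340), np.int64(340), np.int64(340), np.int64(340), np.int64(340), np.int64(339), np.int64(339), np.int64(339), np.int64(339), np.int64(339), np.int64(339), np.int64(339), np.int64(339), np.int64(348)] -0.0035282683 0.49109516 0.0750816
obs tip 318.375 224.0
0 [318.3293841  219.53830322] [318.35165336 223.35000313]
hubfront [318.38558569 228.32143355]
-0.002 [318.32866426 222.47653585] [318.35084845 226.38234969]
hubfront [318.38464299 231.49929347]
-0.004 [318.32794812 225.399641  ] [318.35004783 229.39853151]
hubfront [318.38370558 234.65932441]
obs hub front 231.75
```

Request:
jog_arm(
  deltas=[15,0,0,0,0,-0.06,1,45,0,0,0,0,-0.118,1,75,0,0,0,0,-0.118,1,92.5,-0.5,0,0,0,-0.118,1,92.5,-0.5,-15,0,0,-0.118,1,92.5,-0.5,-30,0,0,-0.118,1,92.5,-0.5,-42,0,0,-0.118,1,92.5,-0.5,-45,0,0,-0.118,1,92.5,-0.5,-45,0,0,-0.118,1,92.5,-0.5,-45,0,0,-0.118,1],
)

```text
t: 8.57
tool_pos: [0.4924, 0.0829, 0.1739]
ee_rot: [[1.0, -0.008, 0.001], [-0.008, -1.0, 0.0], [0.001, -0.0, -1.0]]
force: [-0.0, -0.6, -1.7]
width: 0.154
grasp_force: 59.1
```

```bash
python3 - <<'E'
from h import *
s=arm.sense(); print(s["tool_pos"],s["force"],s["moment"],np.arctan2(s["ee_rot"][1,0],s["ee_rot"][0,0]))
c=arm.read_camera("side"); f=c["frame"]
cv2.imwrite("pics/s4.png",cv2.resize(f[230:370,250:390],(600,600),interpolation=3)[:,:,::-1])
E
```

```text
[0.49236515 0.0829121  0.17389527] [-0.03153318 -0.55154697 -1.74842294] [-0.05084652  0.01071726  0.02887171] -0.008139228987455971
```

View pics/s4.png

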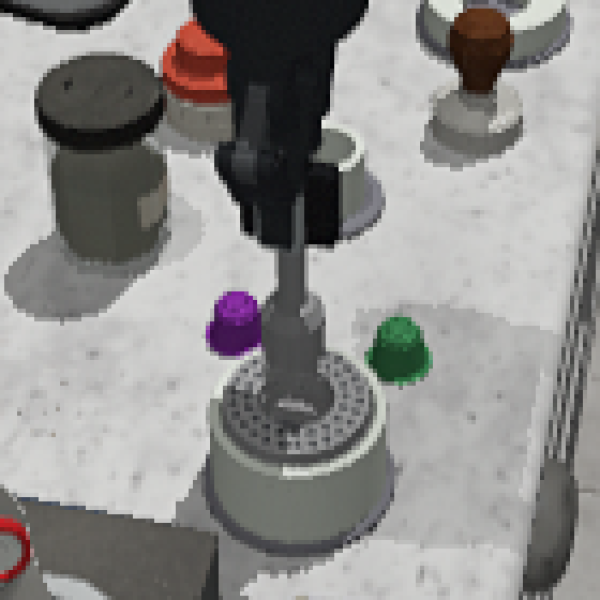

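The lifter hangs upright over the hole at (297,395), centred between the fine-hole rings. Descend gently.

Request:
jog_arm(
  deltas=[0,0,-4,0,0,0,1,0,0,-8,0,0,0,1,0,0,-11,0,0,0,1,0,0,-14,0,0,0,1,0,0,-17,0,0,0,1,0,0,-20,0,0,0,1,0,0,-23,0,0,0,1,0,0,-25,0,0,0,1,0,0,-26,0,0,0,1,0,0,-26,0,0,0,1],
)

```text
t: 9.45
tool_pos: [0.4922, 0.0829, 0.147]
ee_rot: [[1.0, -0.008, -0.0], [-0.008, -1.0, 0.0], [-0.0, -0.0, -1.0]]
force: [-0.3, 0.6, -2.2]
width: 0.16
grasp_force: 59.1
```

Request:
jog_arm(
  deltas=[0,0,-1,0,0,0,1,0,0,-2,0,0,0,1,0,0,-3,0,0,0,1,0,0,-4,0,0,0,1,0,0,-5,0,0,0,1,0,0,-6,0,0,0,1,0,0,-7,0,0,0,1,0,0,-8,0,0,0,1,0,0,-8,0,0,0,1,0,0,-8,0,0,0,1],
)

```text
t: 10.28
tool_pos: [0.4923, 0.0829, 0.1392]
ee_rot: [[1.0, -0.008, -0.0], [-0.008, -1.0, 0.0], [-0.0, -0.0, -1.0]]
force: [0.1, 0.4, -1.9]
width: 0.155
grasp_force: 59.1
```

Request:
jog_arm(
  deltas=[0,0,-1,0,0,0,1,0,0,-2,0,0,0,1,0,0,-3,0,0,0,1,0,0,-4,0,0,0,1,0,0,-5,0,0,0,1,0,0,-6,0,0,0,1,0,0,-6,0,0,0,1,0,0,-6,0,0,0,1,0,0,-6,0,0,0,1,0,0,-6,0,0,0,1],
)

```text
t: 11.12
tool_pos: [0.4923, 0.0829, 0.1333]
ee_rot: [[1.0, -0.008, 0.0], [-0.008, -1.0, 0.0], [0.0, -0.0, -1.0]]
force: [0.6, 0.4, -1.7]
width: 0.159
grasp_force: 59.1
```

Request:
jog_arm(
  deltas=[0,0,-2,0,0,0,1,0,0,-4,0,0,0,1,0,0,-5,0,0,0,1,0,0,-6,0,0,0,1,0,0,-7,0,0,0,1,0,0,-8,0,0,0,1,0,0,-9,0,0,0,1,0,0,-10,0,0,0,1,0,0,-10,0,0,0,1,0,0,-10,0,0,0,1],
)

```text
t: 11.95
tool_pos: [0.4922, 0.0828, 0.1232]
ee_rot: [[1.0, -0.008, -0.0], [-0.008, -1.0, 0.0], [-0.0, -0.0, -1.0]]
force: [-0.1, -0.6, -2.6]
width: 0.157
grasp_force: 59.1
```

Request:
jog_arm(
  deltas=[0,0,-0.5,0,0,0,1,0,0,-1,0,0,0,1,0,0,-1.5,0,0,0,1,0,0,-2,0,0,0,1,0,0,-2.5,0,0,0,1,0,0,-3,0,0,0,1,0,0,-3.5,0,0,0,1,0,0,-3.5,0,0,0,1,0,0,-3.5,0,0,0,1,0,0,-3.5,0,0,0,1],
)

```text
t: 12.78
tool_pos: [0.4923, 0.0829, 0.1198]
ee_rot: [[1.0, -0.008, 0.0], [-0.008, -1.0, 0.0], [0.0, -0.0, -1.0]]
force: [-0.6, -0.6, -0.3]
width: 0.157
grasp_force: 59.2
```

Request:
jog_arm(
  deltas=[0,0,-0.5,0,0,0,1,0,0,-1,0,0,0,1,0,0,-1.5,0,0,0,1,0,0,-1.5,0,0,0,1,0,0,-1.5,0,0,0,1,0,0,-1.5,0,0,0,1,0,0,-1.5,0,0,0,1,0,0,-1.5,0,0,0,1,0,0,-1.5,0,0,0,1,0,0,-1.5,0,0,0,1],
)

```text
t: 13.62
tool_pos: [0.4923, 0.0829, 0.1183]
ee_rot: [[1.0, -0.008, 0.0], [-0.008, -1.0, 0.0], [0.0, -0.0, -1.0]]
force: [-0.8, -0.6, 0.6]
width: 0.155
grasp_force: 59.4
```

Request:
jog_arm(
  deltas=[0,0,1.5,0,0,0,1,0,0,3,0,0,0,1,0,0,3,0,0,0,1,0,0.2,3,0,0,0.11,1,0,0.4,3,0,0,0.22,1,-0.1,0.7,3,0,0,0.33,1,-0.2,0.9,3,0,0,0.44,1,-0.3,1.1,3,0,0,0.55,1,-0.5,1.3,3,0,0,0.66,1,-0.6,1.4,3,0,0,0.77,1],
)

```text
t: 14.45
tool_pos: [0.4915, 0.0843, 0.1211]
ee_rot: [[0.72, 0.694, -0.0], [0.694, -0.72, 0.0], [-0.0, -0.0, -1.0]]
force: [-0.5, 0.1, -2.0]
width: 0.157
grasp_force: 59.0
```

Request:
jog_arm(
  deltas=[-0.2,0.1,0,0,0,0.11,1,-0.4,0.3,0,0,0,0.22,1,-0.6,0.4,0,0,0,0.33,1,-0.8,0.5,0,0,0,0.44,1,-1,0.6,0,0,0,0.55,1,-1.2,0.6,0,0,0,0.66,1,-1.4,0.6,0,0,0,0.77,1,-1.4,0.6,0,0,0,0.8,1,-1.4,0.6,0,0,0,0.8,1,-1.4,0.6,0,0,0,0.8,1],
)

```text
t: 15.28
tool_pos: [0.4902, 0.0849, 0.1212]
ee_rot: [[0.011, 1.0, -0.0], [1.0, -0.011, -0.0], [-0.0, -0.0, -1.0]]
force: [-0.1, -0.0, -1.7]
width: 0.158
grasp_force: 59.0
```

Request:
jog_arm(
  deltas=[0,0,1,0,0,0,1,0,0,2,0,0,0,1,0,0,3,0,0,0,1,0,0,4,0,0,0,1,0,0,5,0,0,0,1,0,0,6,0,0,0,1,0,0,7,0,0,0,1,0,0,8,0,0,0,1,0,0,8,0,0,0,1,0,0,8,0,0,0,1],
)

```text
t: 16.12
tool_pos: [0.4903, 0.0849, 0.1293]
ee_rot: [[0.009, 1.0, -0.0], [1.0, -0.009, 0.0], [0.0, -0.0, -1.0]]
force: [-0.3, -0.2, -5.2]
width: 0.156
grasp_force: 58.6
```

Request:
jog_arm(
  deltas=[0,0,3,0,0,0,1,0,0,9,0,0,0,1,0,0,18,0,0,0,1,0,0,30,0,0,0,1,0,0,43,0,0,0,1,0,0,56,0,0,0,1,0,0,69,0,0,0,1,0,0,80,0,0,0,1,0,0,87,0,0,0,1,0,0,90,0,0,0,1],
)

```text
t: 16.95
tool_pos: [0.4906, 0.0849, 0.2209]
ee_rot: [[0.009, 1.0, 0.002], [1.0, -0.009, 0.0], [0.0, 0.002, -1.0]]
force: [0.5, 0.6, -4.8]
width: 0.156
grasp_force: 58.7
```

```bash
python3 - <<'E'
from h import *
s=arm.sense(); print(s["tool_pos"],s["force"],s["joints"])
c=arm.read_camera("side"); f=c["frame"]; c2=arm.read_camera("wrist"); np.save("w5.npy",c2,allow_pickle=True)
cv2.imwrite("pics/s5.png",np.hstack([cv2.resize(f[200:380,230:410],(400,400),interpolation=3),cv2.resize(c2["frame"][90:410,160:480],(400,400))])[:,:,::-1])
E
```

```text
[0.49060615 0.08487485 0.22085463] [ 0.47173103  0.60356019 -4.81446678] [ 1.64502447e-02 -8.46538634e-03  1.62815696e+00 -2.13033909e-05
  1.52021769e+00  2.54251612e-02]
```

View pics/s5.png

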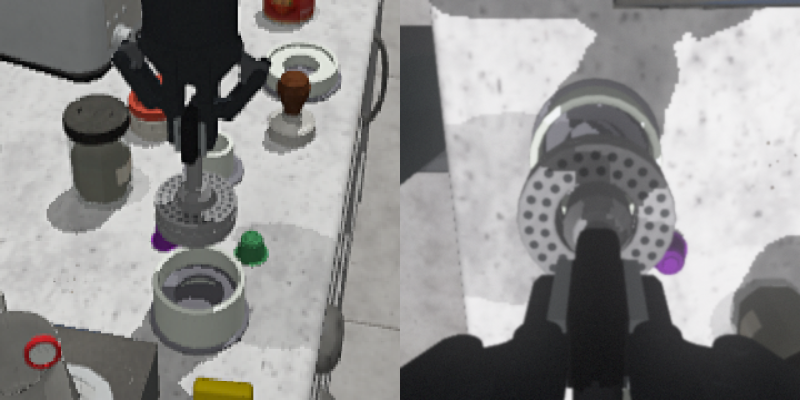

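The left half shows the three discs hanging level on the lifter above the emptied caddy. In the wrist view at right, the top disc is centred near (596,215). Next I'll carry the stack beyond the stand so the wrist camera sees the ledge.

Request:
jog_arm(
  deltas=[0,-4,3,0,0,0,1,-1,-14,8,0,0,0,1,-3,-30,12,0,0,0,1,-5,-52,15,0,0,0,1,-7,-78,15,0,0,0,1,-9,-105,15,0,0,0,1,-11,-132,15,0,0,0,1,-13,-159,15,0,0,0,1,-15,-186,15,0,0,0,1,-17,-213,15,0,0,0,1],
)

```text
t: 17.88
tool_pos: [0.4725, -0.1301, 0.2343]
ee_rot: [[0.009, 1.0, -0.001], [1.0, -0.009, 0.0], [0.0, -0.001, -1.0]]
force: [1.3, -0.3, -5.0]
width: 0.154
grasp_force: 58.6
```

Request:
jog_arm(
  deltas=[-2,-27,0,0,0,0,1,-4,-54,0,0,0,0,1,-6,-81,0,0,0,0,1,-8,-108,0,0,0,0,1,-10,-135,0,0,0,0,1,-12,-162,0,0,0,0,1,-14,-189,0,0,0,0,1,-16,-213,0,0,0,0,1,-18,-233,0,0,0,0,1,-19,-249,0,0,0,0,1],
)

```text
t: 18.72
tool_pos: [0.4531, -0.3794, 0.234]
ee_rot: [[0.01, 1.0, -0.001], [1.0, -0.01, 0.0], [0.0, -0.001, -1.0]]
force: [0.2, -0.2, -4.4]
width: 0.157
grasp_force: 58.6
```

Request:
jog_arm(
  deltas=[0,-10,0,0,0,0,1,0,-17,0,0,0,0,1,0,-21,0,0,0,0,1,0,-23,0,0,0,0,1,0,-23,0,0,0,0,1,0,-23,0,0,0,0,1,0,-23,0,0,0,0,1,0,-23,0,0,0,0,1,0,-23,0,0,0,0,1,0,-23,0,0,0,0,1],
)

```text
t: 19.55
tool_pos: [0.4543, -0.3999, 0.2343]
ee_rot: [[0.009, 1.0, -0.0], [1.0, -0.009, -0.0], [-0.0, -0.0, -1.0]]
force: [1.1, 0.1, -5.5]
width: 0.154
grasp_force: 58.6
```

```bash
python3 - <<'E'
from h import *
s=arm.sense(); T=s["tool_pos"]; print(T,s["force"])
c=arm.read_camera("wrist"); f=c["frame"]; np.save("w6.npy",c,allow_pickle=True)
for q,z in(("drain_stand",.03),("disc_top_center",T[2]-.098+.039)):
  for r in arm.cut_out(q,"wrist")[:2]:
    cs,_=cv2.findContours(r["region"].astype(np.uint8),0,1); k=max(cs,key=cv2.contourArea); e=cv2.fitEllipse(cv2.convexHull(k)); print(q,round(r["confidence"],2),r["box"],e,atz(c,*e[0],z))
cv2.imwrite("pics/w6.png",f[:,:,::-1])
E
```

```text
[ 0.45434255 -0.39991132  0.23434218] [ 1.10404906  0.07035305 -5.53359147]
drain_stand 0.59 [257.9, 70.2, 113.0, 115.5] ((314.8652038574219, 125.970458984375), (112.43566131591797, 116.8059310913086), 1.9349042177200317) [ 0.45169207 -0.32789396  0.03      ]
disc_top_center 0.95 [252.3, 200.5, 128.7, 109.8] ((316.5740661621094, 260.8949279785156), (122.24829864501953, 126.48619842529297), 88.71394348144531) [ 0.45300261 -0.39681807  0.17534218]
```

View pics/w6.png

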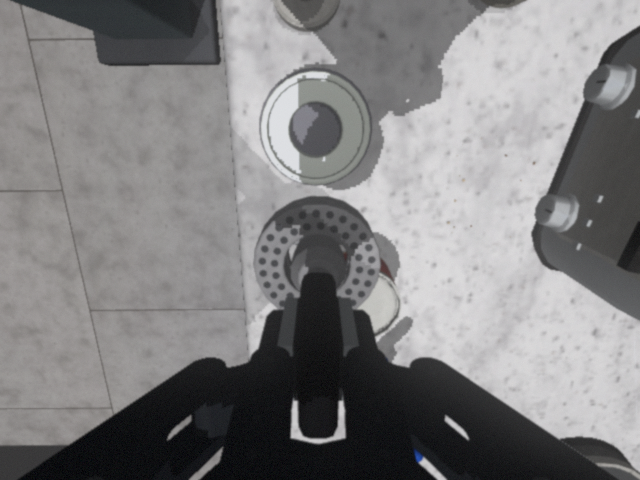

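The wrist view shows the empty stand centred at (316,128), its opening at (316,130), and the stack's top disc centred at (317,260). Move above the stand and lower partway.

Request:
jog_arm(
  deltas=[0,5,0,0,0,0,1,0,17,0,0,0,0,1,-1,34,-8,0,0,0,1,-1,50,-20,0,0,0,1,-1,60,-35,0,0,0,1,-1.5,66,-52,0,0,0,1,-1.5,68,-67,0,0,0,1,-1.5,68,-77,0,0,0,1,-1.5,68,-80,0,0,0,1,-1.5,68,-80,0,0,0,1],
)

```text
t: 20.53
tool_pos: [0.4527, -0.3318, 0.1539]
ee_rot: [[0.009, 1.0, -0.001], [1.0, -0.009, 0.001], [0.001, -0.001, -1.0]]
force: [-0.9, 0.9, -5.2]
width: 0.158
grasp_force: 58.6
```

```bash
python3 - <<'E'
from h import *
s=arm.sense(); T=s["tool_pos"]; print(T,s["force"])
zt=T[2]-.098+.039
for n in("side","wrist"):
  c=arm.read_camera(n); f=c["frame"]
  for q,z in(("drain_stand",.03),("disc_top_center",zt)):
   for r in arm.cut_out(q,n)[:1]:
    cs,_=cv2.findContours(r["region"].astype(np.uint8),0,1); k=max(cs,key=cv2.contourArea); e=cv2.fitEllipse(cv2.convexHull(k)); print(n,q,round(r["confidence"],2),r["box"],e[0],atz(c,*e[0],z))
  g=f.copy()
  for (x,y,z,R) in((.452,-.3285,.03,.0485),(.452,-.3285,0,.0535),(T[0]-.001,T[1]+.002,zt,.037),(T[0]-.001,T[1]+.002,zt-.03,.037)):
    P=np.array([proj(c,[x+R*np.cos(t),y+R*np.sin(t),z]) for t in np.linspace(0,6.28,80)]); cv2.polylines(g,[(P*8).round().astype(np.int32)],True,(255,0,0),1,cv2.LINE_AA,3)
  u,v=proj(c,[.452,-.3285,.06]).astype(int); w=45 if n=="side" else 110
  I=cv2.resize(g[v-w:v+w,u-w:u+w],(400,400),interpolation=3); A=I if n=="side" else np.hstack([A,I])
cv2.imwrite("pics/s7.png",A[:,:,::-1])
E
```

```text
[ 0.45266831 -0.33180788  0.15394587] [-0.89010506  0.9126289  -5.151214  ]
side drain_stand 0.75 [349.1, 223.3, 32.2, 23.2] (365.0341796875, 232.3997344970703) [ 0.45024583 -0.30392918  0.03      ]
side disc_top_center 0.81 [354.9, 205.0, 27.5, 14.0] (366.5081787109375, 209.70150756835938) [ 0.45195275 -0.32268327  0.09494587]
wrist drain_stand 0.86 [250.2, 153.2, 131.9, 109.4] (316.7432556152344, 217.9241180419922) [ 0.45179266 -0.32224164  0.03      ]
wrist disc_top_center 0.79 [255.3, 202.7, 123.7, 109.1] (316.684814453125, 260.990234375) [ 0.45181189 -0.3300163   0.09494587]
```

View pics/s7.png

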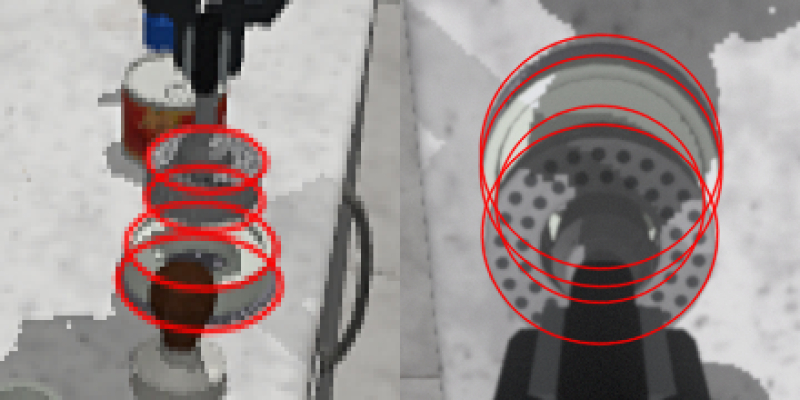

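Both projected outlines agree with the pictures: in the left half the stand is at (200,245) and the stack at (207,180), and at right the top disc is centred at (600,235). Lower the stack, with a 1 mm correction in y.

Request:
jog_arm(
  deltas=[0,1,-4,0,0,0,1,0,1,-10,0,0,0,1,0,1,-15,0,0,0,1,0,1,-20,0,0,0,1,0,1,-24,0,0,0,1,0,1,-28,0,0,0,1,0,1,-31,0,0,0,1,0,1,-33,0,0,0,1,0,1,-34,0,0,0,1,0,1,-34,0,0,0,1],
)

```text
t: 21.67
tool_pos: [0.4528, -0.3311, 0.1201]
ee_rot: [[0.009, 1.0, -0.0], [1.0, -0.009, 0.0], [0.0, -0.0, -1.0]]
force: [0.2, 0.4, -6.1]
width: 0.158
grasp_force: 58.8
```

Request:
jog_arm(
  deltas=[0,0,-1,0,0,0,1,0,0,-2,0,0,0,1,0,0,-3,0,0,0,1,0,0,-4,0,0,0,1,0,0,-5,0,0,0,1,0,0,-6,0,0,0,1,0,0,-7,0,0,0,1,0,0,-8,0,0,0,1,0,0,-8,0,0,0,1,0,0,-8,0,0,0,1],
)

```text
t: 22.5
tool_pos: [0.4529, -0.3312, 0.1124]
ee_rot: [[0.009, 1.0, 0.0], [1.0, -0.009, -0.0], [-0.0, 0.0, -1.0]]
force: [0.3, -0.0, -2.3]
width: 0.159
grasp_force: 58.9
```

Request:
jog_arm(
  deltas=[0,0,-0.5,0,0,0,1,0,0,-1,0,0,0,1,0,0,-1.3,0,0,0,1,0,0,-1.3,0,0,0,1,0,0,-1.3,0,0,0,1,0,0,-1.3,0,0,0,1,0,0,-1.3,0,0,0,1,0,0,-1.3,0,0,0,1,0,0,-1.3,0,0,0,1,0,0,-1.3,0,0,0,1],
)

```text
t: 23.33
tool_pos: [0.4528, -0.3311, 0.111]
ee_rot: [[0.009, 1.0, -0.0], [1.0, -0.009, 0.0], [0.0, -0.0, -1.0]]
force: [-0.4, -0.8, -2.3]
width: 0.153
grasp_force: 58.9
```

```bash
python3 - <<'E'
from h import *
s=arm.sense(); T=s["tool_pos"]; print(T,s["force"],s["moment"])
n="side"; c=arm.read_camera(n); f=c["frame"]
for r in arm.cut_out("disc_top_center",n)[:1]:
    cs,_=cv2.findContours(r["region"].astype(np.uint8),0,1); k=max(cs,key=cv2.contourArea); e=cv2.fitEllipse(cv2.convexHull(k)); print(r["box"],e,atz(c,*e[0],.054))
E
```

```text
[ 0.4527715  -0.33113193  0.11095293] [-0.42888725 -0.76531563 -2.27425873] [ 0.04012016 -0.00537622  0.00937591]
[355.0, 215.3, 22.5, 15.2] ((365.61737060546875, 222.106201171875), (16.470956802368164, 25.11969566345215), 93.32858276367188) [ 0.45227571 -0.32078926  0.054     ]
```

Request:
jog_arm(
  deltas=[0,0,0,0,0,0,0.6,0,0,0,0,0,0,0.4,0,0,0,0,0,0,0.2,0,0,0,0,0,0,0,0,0,0,0,0,0,-0.2,0,0,0,0,0,0,-0.2,0,0,0,0,0,0,-0.2,0,0,0,0,0,0,-0.2,0,0,0,0,0,0,-0.2,0,0,0,0,0,0,-0.2],
)

```text
t: 24.27
tool_pos: [0.4528, -0.3311, 0.111]
ee_rot: [[0.009, 1.0, -0.0], [1.0, -0.009, -0.0], [-0.0, -0.0, -1.0]]
force: [0.2, -0.1, 0.5]
width: 0.599
grasp_force: 0.0
```

Request:
jog_arm(
  deltas=[0,0,6,0,0,0,-0.2,0,0,16,0,0,0,-0.2,0,0,30,0,0,0,-0.2,0,0,50,0,0,0,-0.2,0,0,70,0,0,0,-0.2,0,0,90,0,0,0,-0.2,0,0,100,0,0,0,-0.2,0,0,100,0,0,0,-0.2,0,0,100,0,0,0,-0.2,0,0,100,0,0,0,-0.2],
)

```text
t: 25.1
tool_pos: [0.4525, -0.3309, 0.2099]
ee_rot: [[0.009, 1.0, -0.001], [1.0, -0.009, 0.001], [0.001, -0.001, -1.0]]
force: [0.1, -0.1, -0.0]
width: 0.604
grasp_force: 0.0
```

```bash
python3 - <<'E'
from h import *
s=arm.sense(); print(s["t"],s["tool_pos"],s["force"])
c=arm.read_camera("side"); f=c["frame"]; c2=arm.read_camera("wrist")
cv2.imwrite("pics/s8.png",np.hstack([cv2.resize(f[170:280,310:420],(400,400),interpolation=3),cv2.resize(c2["frame"][90:390,170:470],(400,400))])[:,:,::-1])
E
```

```text
25.1 [ 0.4524996  -0.33089219  0.20987524] [ 0.05489982 -0.09960578 -0.03944309]
```

View pics/s8.png

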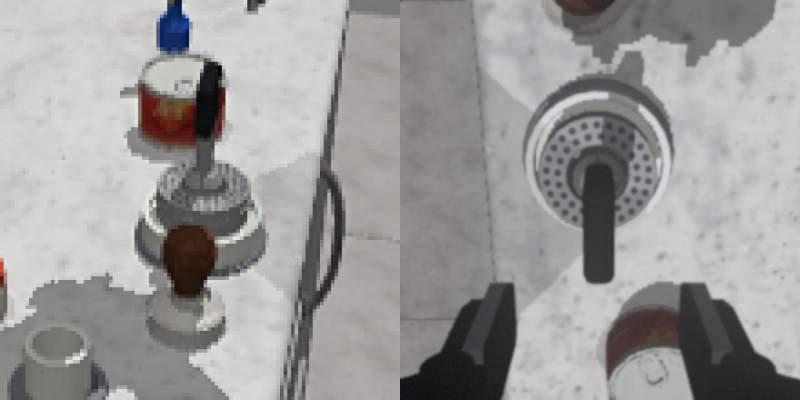

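The stack sits flat and centred in the stand, at (203,195) left and (598,165) right. The lifter stands upright and the gripper is clear.

```bash
python3 -c "
from cell import arm
print(arm.hand_in())"
```

```text
the job is handed in; nothing more can be done
None
```

The three-disc stack is on the drain stand's ledge with the lifter left standing hooked in it and the gripper clear; I handed the job in at about 25 s, but no verdict came back.

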